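# Free the washer's filter cartridge

## Robot

A 6-joint arm with a two-finger parallel gripper is mounted at the origin on the work surface. World frame = base frame: x ahead of the robot, y to its left, z up, the work surface at z = 0. Lengths are in m, angles in rad, forces in N, time in s.
With the tool pointing down it reaches from about 0.35 to 0.95 m from the base axis. Payload 17.4 kg.
Tool frame: the origin (TCP) lies on the centre line of the jaws, within the pads' length; the fingertips stand 25 mm ahead of it and the grasp point (between the pads) lies 6 mm ahead of it (r.nose_length is the distance from the TCP to the fingertips, in m); z points along the fingers, y is the line along which they close (so a half turn about z gives the same grasp; the last joint's range is limited). The gripper opens to 93 mm and grips with 3 to 60 N. Pads are 15 mm wide; open, the fingers measure 128 mm over their backs; the gripper's body (75 mm by 188 mm) begins 65 mm behind the grasp point.
Start: joints at [1.309, 0.116, 1.442, -0, 1.584, -0.038], TCP at [0.15, 0.658, 0.217] pointing down, gripper open.
Joint ranges: [-2.83, 2.83], [-0.83, 2.19], [0.07, 2.5], [-1.14, 4.28], [0.01, 3], [-2.97, 2.97]. Speed limits (rad/s): [1.89, 1.89, 2.22, 3.14, 3.14, 3.14].

## Interface

Orientations are given as a unit quaternion [w, x, y, z].
In Python, from station import readout, viewer, r gives the robot as it stands. The module is installed in compiled form; this text tells all that it offers.
- The arm moves only by the tool play_rows, never from a script. Its argument "series" is a list of rows, each a list of 7 numbers: the opening, from 0 (shut) to 1 (fully open), then the shift along the tool's x, y, z in m, then the turn, a rotation vector about the tool's x, y, z in rad. In form: [[fingers, x, y, z, ax, ay, az], ...]. A call has 1 to 12 rows; each row shifts and turns the commanded pose from where the row before left it, along the tool's axes as they then stand; what a row does not reach is not made up. A row lasts 1/8 s, in which the tool goes at most 62.5 mm and 10.7 degrees, less where a joint would pass 70% of its speed; a pose out of reach is approached as far as the arm can. A call is refused whole if a number of a shift passes 0.0625 or a number of a turn 0.188, either way. A call with a gripper value outside its range is refused whole. The fingers move at their own pace and stop on an object; "squeeze" is the grip in N (left out, the last holds). Time passes only in rows, so rows that do not move let the fingers close. It gives the time, the measured TCP pose, the force, the opening and the grip force at its end, in the units of the state.
- readout.read_state(): the state, without advancing time (a new reading comes with each control period).
- viewer.capture(name): name is "scene" or "top"; returns a dict with "pixels" (480x640x3 uint8, red, green, blue), "z_map" (480x640 float32, m along the optical axis (not along the pixel's ray), 0 where there is no reading), "fx", "fy", "cx", "cy" (pixels), "R" (3x3) and "t" (3): a world point X has camera coordinates R X + t. Camera axes: x right, y down, z forward; pixel columns grow to the right and rows downward; lengths in m; the calibration is good to about 2 mm. A picture is of the moment at which its call begins.
- r.close_job(): hands the job in; it is judged then, once.
The state is a dict: "t": time; "joint_pos": joint angles; "qvel": joint speeds; "joint_efforts": joint torques, N m; "tcp_pos": TCP position; "ee_rot": TCP orientation; "force": force on the tool from outside, world axes, zero at the start; "moment": the same for the moment, N m; "gripper_width": finger opening in m; "gripper_force": force on a finger pad.
Only numpy, scipy, OpenCV 4.12 (cv2) and the standard library are available. Lean on these libraries where they do the work, as an engineer would, in place of code of your own. Each camera call takes 0.05 s, during which the arm holds its last target. There are 200 camera calls.

## Task

Fold the cover of the filter box up until it stands straight up, and let go of it. Then take the filter cartridge by its grip rib and rock it in its spring clips, with a clear tip first towards the robot's side and then one to the far side, until both clips have let go. Finish while holding it upright and still over the box to drip, its underside two to three centimetres clear of the box's rim, touching nothing but the gripper, with the cover still standing up and the things around left alone.

Things in the scene. Friction and masses are not known exactly. Their poses are not given: they have to be found in the camera images.
- box: Fixed open-topped grey filter box of a gun washer, 176 x 136 mm, rim 78 mm above the bench, walls 4 mm, inner floor 12 mm above the bench. Origin: centre of its underside, on the bench. x points away from the robot (yaw within 0.35 rad), y left, z up. The cover's hinge runs along x on the +y rim; the cartridge stands in a bay mid-floor.
- bay (a point): Centre of the bay's floor, box frame (0, 0, 12) mm: the underside centre of the seated cartridge. The bay has walls 24 mm high: at y = +/-26.5 mm (inner faces; 1.5 mm play beside the cartridge) and, behind the clips, at x = +/-40 mm.
- clip_nose (a point): Centre of the far (+x) sprung clip's rounded steel nose, box (35, 0, 26.6) mm when at rest; the near clip mirrors it at x = -35. Nose radius 4 mm, slick; sits just over the cartridge's ridge and presses inwards with about 12 N plus 1.5 N per mm, yielding up to 8 mm outwards. Straight up, both clips together resist with about 30 N.
- cover (a joint): Angle of the flat white-painted steel cover (172 x 132 x 4 mm), rad: 0 closed flat on the box, pi/2 standing straight up above the +y rim, stop at 2.0. A stiff friction hinge (about 0.45 N m): it stays where it is left. Starts 0 to 0.35.
- cover_hinge (a point): Middle of the hinge line, box frame (0, 66, 80) mm; the line is parallel to the box's x. The cover's underside starts at the hinge line and, closed, extends 132 mm towards -y.
- cover_bar (a point): Middle of the cover's round bar handle, 10 mm thick, 90 mm long, parallel to the hinge, on two end posts; 105 mm from the hinge along the cover, 46 mm above its underside (42 mm off its outer face). Closed: box (0, -39, 126) mm; cover straight up: box (0, 112, 185) mm. Can be pinched along the box's y from above throughout, and turns between the fingers.
- filter: Loose white filter cartridge, 0.13 to 0.25 kg. Origin: centre of its underside; axes as the box's when seated. Body 58 (x) x 50 (y) x 30 (z) mm; on top an upright grip rib 24 (x) x 40 (y) mm, from 30 to 62 mm height, to be gripped across its 24 mm. A rounded ridge (radius 4 mm, along y, centre at x = +/-29, z = 9 mm) on its near and far side lies under the clip noses.
- filter_top (a point): Centre of the top of the grip rib, 62 mm above the underside. Tipping the cartridge 0.2 rad towards the robot's side (-x) about its near bottom edge lifts the far ridge 11 mm, past the far clip, which snaps under it and carries it; then tipping it to 0.17 rad the far way about the far ridge takes the near ridge past its clip: free.
- cup: Bystander: clear mixing cup, 92 mm wide, 105 mm high, standing left of the box. Origin: centre of its underside.
- lid_ring: Bystander: blue cup-lid ring, 104 mm wide, 14 mm high, lying beyond the box. Origin: centre of its underside.
- bottle: Bystander: white bottle, 68 mm wide, 165 mm high, standing right of the box. Origin: centre of its underside.
- spray_gun: Bystander: spray gun lying flat, about 150 x 155 mm, 36 mm high, well left of the box. Origin: on the bench under the middle of its barrel.
Mind the look-alikes: they are no part of the job. What is shaped like the box but brown or orange is not meant.

How it is judged:
On the way, in this order (a step that is already met when the one before it is completed fails the run):
1. the cover stands straight up and has been let go (value of joint cover between 1.36 and 1.78 rad and contact force between the fingers and box below 0.1 N), for 0.2 s.
2. the cartridge, still in its bay, is tipped clearly towards the robot's side (value of joint cover between 1.36 and 1.78 rad and angle between filter's own z axis and vertical above 0.07 rad and x of filter_top in the frame of box below -0.003 m and z of filter in the frame of box below 0.027 m), for 0.05 s.
3. the cartridge, still in its bay, is tipped clearly to the far side (value of joint cover between 1.36 and 1.78 rad and angle between filter's own z axis and vertical above 0.07 rad and x of filter_top in the frame of box above 0.003 m and z of filter in the frame of box below 0.034 m), for 0.05 s.
At the end, for the whole second after the job is handed in: The gripper holds the cartridge still, upright within 8.5 degrees, underside 7 to 47 mm above the rim and within 35 mm of over the bay's centre, not touching box, clips or cover; cover within 12 degrees of upright; bystanders moved under 30 mm (value of joint cover between 1.36 and 1.78 rad and z of filter in the frame of box between 0.085 and 0.125 m and horizontal distance between filter and bay below 0.035 m and angle between filter's own z axis and vertical below 0.15 rad and linear speed of filter below 0.02 m/s and contact force between the fingers and filter above 1 N and contact force between filter and box below 0.05 N and distance of each of cup, lid_ring, bottle, spray_gun from where it was at the start of the episode below 0.03 m); the arm keeps its last pose, push and grip.
It fails at once if a bystander is moved by more than 30 mm (distance of any of cup, lid_ring, bottle, spray_gun from where it was at the start of the episode above 0.03 m).
It also fails if it takes over 54 s, if anything falls off the work surface, if the arm or the gripper's body presses on something with over 40 N, if the wrist force passes 120 N, or if a joint passes its speed limit or range.

## Working session

There is one attempt and no reset: what is moved stays moved. The work goes in short steps, Python scripts to look and compute and a tool call to move; the robot and the scene stay as the last step left them, time stands still between calls to the robot, and variables do not carry over. Pictures are saved under pics/ and viewed, at most 10 in all, crops included, and the job is handed in when it is done.

Besides the shell and the picture viewer there is one more tool, called after ">>>" by a JSON object that holds its "api" and its "payload". play_rows: Moves the arm, as the interface text tells. Its arguments: {"type":"object","properties":{"series":{"type":"array","items":{"type":"array","items":{"type":"number"}}},"squeeze":{"type":"number"}},"required":["series"]}

```bash
mkdir -p pics
cat > look.py <<'E'
from station import readout, viewer, r
import cv2, numpy as np, sys
def snap(n,f):
    c=viewer.capture(n); np.savez(f'{f}.npz',**c); cv2.imwrite(f'pics/{f}.png',c['pixels'][:,:,::-1]); return c
def pts(c):
    v,u=np.mgrid[0:480,0:640]; z=c['z_map']
    P=np.stack([(u-c['cx'])/c['fx']*z,(v-c['cy'])/c['fy']*z,z],-1)
    return (P-np.array(c['t']))@np.array(c['R'])
E
python3 - <<'E'
from look import *
for n in('scene','top'):
    c=snap(n,n+'0'); print(n,c['fx'],c['R'],c['t'],(c['z_map']>0).mean())
print(readout.read_state())
a=cv2.imread('pics/scene0.png');b=cv2.imread('pics/top0.png')
E
```

```text
scene 456.152561642221 [[ 0.85789545  0.51355443  0.01665072]
 [ 0.30568216 -0.48406033 -0.81990488]
 [-0.41300583  0.70848249 -0.57225759]] [-0.53674499 -0.03744395  1.38611746] 0.9947200520833334
top 517.524986880554 [[-0.02608447 -0.99959566 -0.01131893]
 [-0.99094421  0.0273473  -0.13145987]
 [ 0.13171626  0.00778736 -0.99125687]] [0.13200849 0.56966067 1.14134993] 0.995947265625
{'t': 0.1, 'joint_pos': array([ 1.30923363e+00,  1.16450707e-01,  1.44219960e+00,  9.36745899e-06,
        1.58399149e+00, -3.78130065e-02]), 'qvel': array([ 4.51491434e-04, -2.16720174e-03, -1.44666777e-03, -1.79505816e-03,
        1.45991225e-03,  3.41046549e-05]), 'joint_efforts': array([ 1.73842625e-03, -7.22908258e+01, -6.23861217e+01,  7.81029230e-02,
        2.29596550e-02, -9.39626352e-05]), 'tcp_pos': array([0.14974119, 0.65799385, 0.21606974]), 'ee_rot': array([-8.28606380e-05,  1.11641545e-01,  9.93748404e-01, -5.18010989e-04]), 'force': array([0.50906272, 0.0261367 , 0.12927834]), 'moment': array([-0.00165262,  0.00160858,  0.02219321]), 'gripper_force': 0.0, 'gripper_width': 0.09301354597493516}
```

View pics/scene0.png

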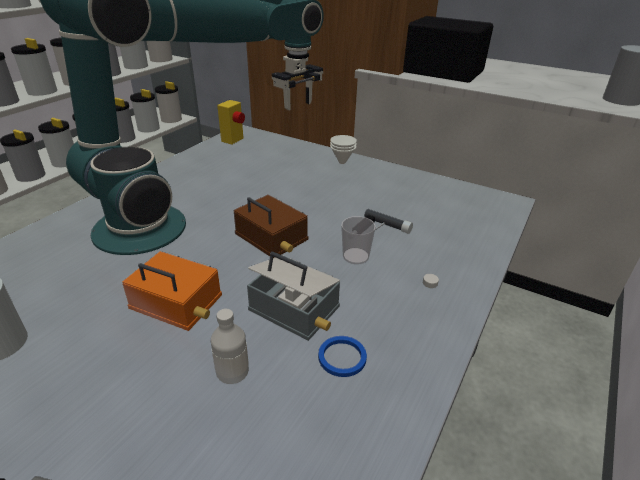

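View pics/top0.png

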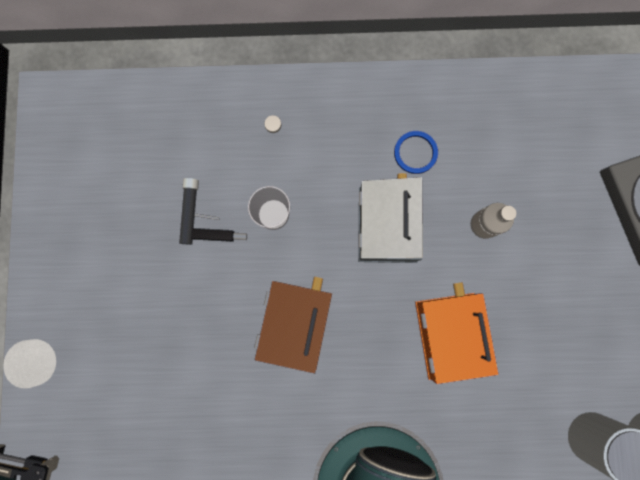

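The scene shows three box-like things. In the top view they are brown at (293,327), orange at (457,337), and grey with a white cover at (391,220), which is at (293,295) in the scene view. The grey one with the white cover fits the description. I'll confirm it in a crop and measure it.

Run:
```python
from look import *
a=cv2.imread('pics/scene0.png')[235:345,230:360];b=cv2.imread('pics/top0.png')[165:275,345:475]
cv2.imwrite('pics/crop0.png',np.hstack([cv2.resize(q,None,fx=3,fy=3,interpolation=cv2.INTER_CUBIC) for q in(a,b)]))
for n,(u0,u1,v0,v1) in(('scene',(240,345,245,335)),('top',(350,430,170,270))):
    c=np.load(n+'0.npz');P=pts(c);px=c['pixels'].astype(int)
    roi=np.zeros((480,640),bool);roi[v0:v1,u0:u1]=1
    w=roi&(px.min(-1)>150)&(P[...,2]>.07); d=roi&(px.max(-1)<75)&(P[...,2]>.1)
    Q=P[w]
    for _ in range(3):
        m=Q.mean(0); nrm=np.linalg.svd(Q-m,full_matrices=0)[2][2]; nrm*=np.sign(nrm[2]); e=(Q-m)@nrm; Q=Q[abs(e)<.004]
    print(n,w.sum(),len(Q),'c',m,'n',nrm,'tilt',np.arccos(nrm[2]))
    # rectangle in horizontal plane
    rect=cv2.minAreaRect(Q[:,:2].astype(np.float32)); print(rect, cv2.boxPoints(rect).tolist())
    B=P[d]; h=(B-m)@nrm; print('bar n',d.sum(),'h pct',np.percentile(h,[10,50,90,98]))
    B=B[h>.034]; mb=B.mean(0); ax=np.linalg.svd(B-mb,full_matrices=0)[2][0]; ax*=np.sign(ax[0]);s=(B-mb)@ax
    print('bar',mb,mb+ax*(s.max()+s.min())/2,'len',np.ptp(s),'ax',ax,'yaw',np.arctan2(ax[1],ax[0]))
```

```text
scene 861 339 c [ 0.58978453 -0.07306368  0.11570822] n [0.00745378 0.34934789 0.93696344] tilt 0.35695991420472606
((0.5885260701179504, -0.07287463545799255), (0.17628750205039978, 0.03707196190953255), 8.40063190460205) [[0.49862003326416016, -0.0674147978425026], [0.5040360689163208, -0.10408900678157806], [0.6784321069717407, -0.07833447307348251], [0.6730160713195801, -0.04166026413440704]]
bar n 266 h pct [0.01074132 0.04077989 0.04650693 0.39021342]
bar [ 0.62252574 -0.1164947   0.20372222] [ 0.81269786 -0.38699104  0.45617672] len 1.033400950371602 ax [ 0.45713002 -0.65021095  0.60684253] yaw -0.9580271262677734
top 4453 284 c [ 0.58938889 -0.04157483  0.10531683] n [0.04334449 0.65512443 0.75427663] tilt 0.7162446635965379
((0.5902692675590515, -0.04146205633878708), (0.007990522310137749, 0.17090998589992523), 85.91695404052734) [[0.504746675491333, -0.0393625870347023], [0.6752228736877441, -0.05153176933526993], [0.67579185962677, -0.04356152564287186], [0.5053156614303589, -0.03139234334230423]]
bar n 141 h pct [0.02372506 0.02801779 0.03019475 0.03185564]
bar [0.41761097 0.10748832 1.20775267] [0.41761097 0.10748832 1.20775267] len 0.0 ax [1. 0. 0.] yaw 0.0
```

View pics/crop0.png

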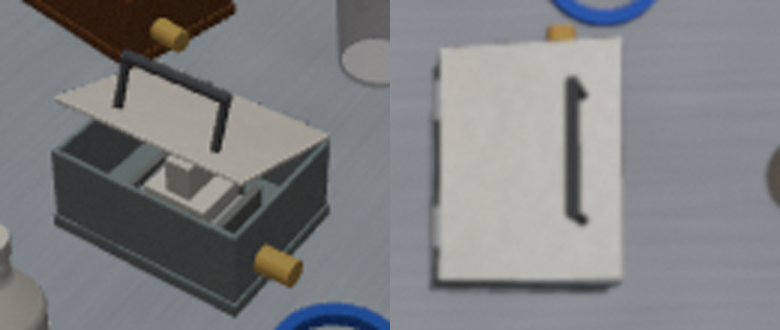

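The crop confirms it: a grey box with a white cover raised slightly, a dark bar handle, and the white cartridge with its rib visible underneath. The plane fit needs to be sturdier, so I'll redo it.

Run:
```python
from look import *
rng=np.random.default_rng(0)
for n,(u0,u1,v0,v1) in(('scene',(240,345,245,335)),('top',(350,430,170,270))):
    c=np.load(n+'0.npz');P=pts(c);px=c['pixels'].astype(int)
    roi=np.zeros((480,640),bool);roi[v0:v1,u0:u1]=1
    roi&=(P[...,2]>.06)&(P[...,2]<.25)
    w=roi&(px.min(-1)>145); d=roi&(px.max(-1)<90)&(P[...,2]>.1)
    Q=P[w];best=0
    for _ in range(500):
        t=Q[rng.choice(len(Q),3)]; k=np.cross(t[1]-t[0],t[2]-t[0])
        if np.linalg.norm(k)<1e-5: continue
        k/=np.linalg.norm(k); g=abs((Q-t[0])@k)<.003
        if g.sum()>best: best=g.sum();G=g
    Q=Q[G]; m=Q.mean(0); nrm=np.linalg.svd(Q-m,full_matrices=0)[2][2]; nrm*=np.sign(nrm[2])
    print(n,w.sum(),len(Q),'c',m,'n',nrm,'tilt',np.arccos(nrm[2]),'z',np.percentile(Q[:,2],[1,50,99]),'rms',((Q-m)@nrm).std())
    # in-plane rect
    e1=np.array([1,0,0])-nrm*nrm[0];e1/=np.linalg.norm(e1);e2=np.cross(nrm,e1)
    rect=cv2.minAreaRect(np.c_[(Q-m)@e1,(Q-m)@e2].astype(np.float32)); print('size',rect[1:])
    for p in cv2.boxPoints(rect): print('  corner',m+p[0]*e1+p[1]*e2)
    B=P[d]; h=(B-m)@nrm; print('bar n',d.sum(),'h pct',np.percentile(h,[10,50,90,98]))
    B=B[(h>.036)&(h<.055)]
    if len(B)<5: continue
    mb=np.median(B,0); ax=np.linalg.svd(B-B.mean(0),full_matrices=0)[2][0]; ax*=np.sign(ax[0]);s=(B-mb)@ax
    print('bar',len(B),mb+ax*(s.max()+s.min())/2,'len',np.ptp(s),'ax',ax,'yaw',np.arctan2(ax[1],ax[0]))
```

```text
scene 1365 1352 c [ 0.59964196 -0.05429977  0.10914625] n [0.0134472  0.32329005 0.94620437] tilt 0.32949961285640467 z [0.08566016 0.11020515 0.12722433] rms 0.0007538638362637588
size ((0.1319250762462616, 0.17239829897880554), 88.35160827636719)
  corner [ 0.50212998 -0.10371402  0.12741546]
  corner [ 0.67444135 -0.10915609  0.12682601]
  corner [0.67823594 0.01561512 0.08414145]
  corner [0.50592457 0.02105718 0.0847309 ]
bar n 276 h pct [0.00933128 0.04088561 0.04656703 0.04729161]
bar 175 [ 0.5890604  -0.068855    0.16033964] len 0.09769502376339237 ax [ 0.99896877 -0.04535598 -0.00205912] yaw -0.04537164567002045
top 4459 3765 c [ 0.58883157 -0.04178062  0.10507095] n [0.01447766 0.32134822 0.94685042] tilt 0.3274971218112864 z [0.08359167 0.10468935 0.12678486] rms 0.001481249825158883
size ((0.13345572352409363, 0.17201226949691772), 87.63284301757812)
  corner [ 0.50158482 -0.10147824  0.12666554]
  corner [ 0.67343229 -0.10900561  0.12659263]
  corner [0.67894383 0.01723675 0.0836634 ]
  corner [0.50709636 0.02476412 0.08373632]
bar n 185 h pct [0.04199517 0.04648489 0.04905247 0.05076732]
bar 170 [ 0.58842008 -0.06487806  0.16222991] len 0.09581011808211357 ax [ 0.99917347 -0.04039572  0.00453423] yaw -0.04040713309603235
```

Measured in both views:

| Quantity | Value |
|---|---|
| Cover angle | 0.328 |
| Yaw | about -0.04 |
| Hinge height | about 80 mm (as specified) |
| Cover size | 172 x 132 mm (as specified) |
| Box origin | about (0.590, -0.0475) |
| Bar | about (0.589, -0.066, 0.157) |

Next I move towards the bar.

>>> {"api": "play_rows", "payload": {"series": [[0.45,0,0,-0.05,0,0,-0.184],[0.45,-0.0334,-0.0504,0,0,0,0],[0.45,-0.0334,-0.0504,0,0,0,0],[0.45,-0.0334,-0.0504,0,0,0,0],[0.45,-0.0334,-0.0504,0,0,0,0],[0.45,-0.0334,-0.0504,0,0,0,0],[0.45,-0.0334,-0.0504,0,0,0,0],[0.45,-0.0334,-0.0504,0,0,0,0],[0.45,-0.0334,-0.0504,0,0,0,0],[0.45,-0.0334,-0.0504,0,0,0,0],[0.45,-0.0334,-0.0504,0,0,0,0],[0.45,-0.0334,-0.0504,0,0,0,0]], "squeeze": 20}}

```text
t: 1.6
tcp_pos: [0.4955, 0.0876, 0.2667]
ee_rot: [0.0, 0.02, 1.0, 0.0]
force: [0.6, 1.0, 0.2]
gripper_width: 0.0419
gripper_force: 0.0
```

>>> {"api": "play_rows", "payload": {"series": [[0.45,-0.0332,-0.05,0,0,0,0],[0.45,-0.0332,-0.05,0,0,0,0],[0.45,-0.0332,-0.05,0,0,0,0],[0.45,0,0,0,0,0,0],[0.45,0,0,0.03,0,0,0]]}}

```text
t: 2.22
tcp_pos: [0.589, -0.0645, 0.238]
ee_rot: [0.001, 0.02, 1.0, -0.0]
force: [0.7, 0.7, -0.1]
gripper_width: 0.0421
gripper_force: 0.0
```

Run:
```python
from look import *
s=readout.read_state();print(s['tcp_pos'],s['force'],s['joint_pos'])
c=snap('scene','s1');a=cv2.imread('pics/s1.png')[170:330,210:370]
cv2.imwrite('pics/crop1.png',cv2.resize(a,None,fx=3.5,fy=3.5,interpolation=cv2.INTER_CUBIC))
```

```text
[ 0.58899528 -0.06448926  0.23797607] [ 0.6921096   0.65374212 -0.11378637] [-1.52209037e-01 -6.99062471e-02  1.59655550e+00  2.00571084e-04
  1.61236225e+00 -1.68223786e+00]
```

View pics/crop1.png

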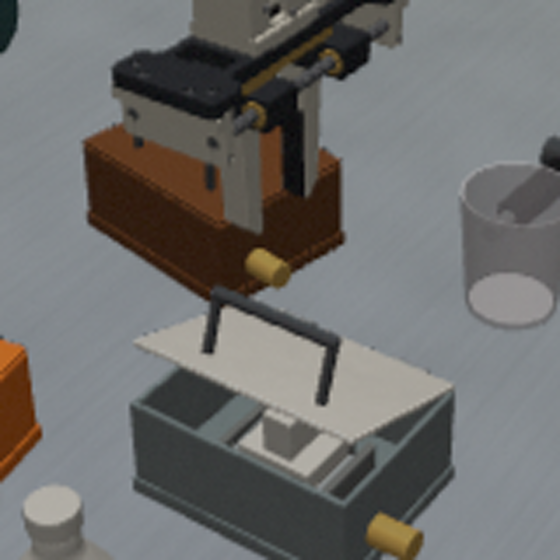

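The open fingers, at about (245,210) and (298,180) in the crop, straddle the bar at (275,315), and nothing is touching. Next I go down and pinch it.

>>> {"api": "play_rows", "payload": {"series": [[0.45,0,-0.001,0.04,0,0,0],[0.45,0,0,0.035,0,0,0],[0.45,0,0,0,0,0,0],[0,0,0,0,0,0,0],[0,0,0,0,0,0,0],[0,0,0,0,0,0,0]], "squeeze": 20}}

```text
t: 3.02
tcp_pos: [0.5887, -0.0652, 0.1629]
ee_rot: [0.001, 0.02, 1.0, -0.0]
force: [0.2, 0.1, -0.4]
gripper_width: 0.0168
gripper_force: 0.0
```

Run:
```python
import numpy as np
a0=.328;h=lambda a:np.array([66-105*np.cos(a)+46*np.sin(a),80+105*np.sin(a)+46*np.cos(a)])
A=np.linspace(a0,1.6,13);d=np.diff([h(a) for a in A],axis=0)
for a,x in zip(A[1:],d): print(round(a,3),np.round(x,1),h(a).round(1))
```

```text
0.434 [8.7 8.5] [ -9.9 165.9]
0.54 [9.5 7.6] [ -0.4 173.4]
0.646 [10.3  6.5] [  9.8 179.9]
0.752 [10.9  5.4] [ 20.7 185.3]
0.858 [11.4  4.2] [ 32.1 189.5]
0.964 [11.8  3. ] [ 43.9 192.5]
1.07 [12.   1.7] [ 55.9 194.2]
1.176 [12.1  0.4] [ 68.1 194.6]
1.282 [12.1 -0.9] [ 80.2 193.8]
1.388 [12.  -2.1] [ 92.1 191.6]
1.494 [11.7 -3.4] [103.8 188.2]
1.6 [11.2 -4.6] [115.  183.6]
```

>>> {"api": "play_rows", "payload": {"series": [[0,0,0,0,0,0,0],[0,0,0,0,0,0,0]]}}

```text
t: 3.28
tcp_pos: [0.5884, -0.0653, 0.1619]
ee_rot: [0.0, 0.02, 1.0, -0.0]
force: [-0.6, -0.3, 0.4]
gripper_width: 0.0009
gripper_force: 0.0
```

The fingers closed to zero, so the bar was not between them. I'll look before moving on.

Run:
```python
from look import *
s=readout.read_state();print(s['tcp_pos'],s['force'],s['gripper_width'])
c=snap('scene','s2');a=cv2.imread('pics/s2.png')[210:320,230:360]
t=snap('top','t2');b=cv2.imread('pics/t2.png')[165:275,345:475]
cv2.imwrite('pics/crop2.png',np.hstack([cv2.resize(q,None,fx=3,fy=3,interpolation=cv2.INTER_CUBIC) for q in (a,b)]))
```

```text
[ 0.58840031 -0.06528604  0.16188064] [-0.63742177 -0.33338384  0.42798073] 0.0008805242946385702
```

View pics/crop2.png

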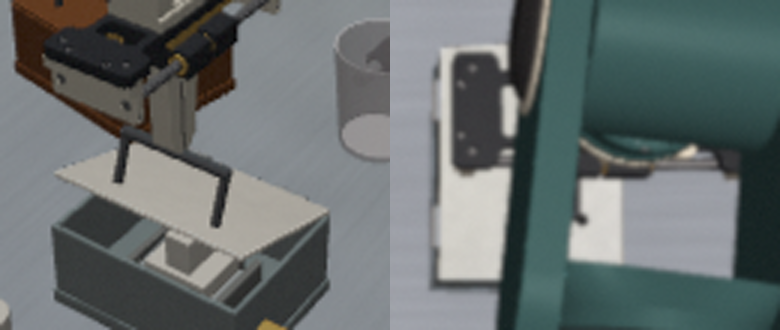

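Run:
```python
from look import *
c=np.load('s2.npz');P=pts(c)
for X in ([.5884,-.0653,.1619],[.5884,-.0653,.137],[.589,-.0661,.1574],[.589,-.0661,.115]):
    q=c['R']@np.array(X)+c['t'];print(X,q[0]/q[2]*c['fx']+c['cx'],q[1]/q[2]*c['fy']+c['cy'],q[2])
for v in range(238,275,3): print(v,[tuple(P[v,u].round(3)) for u in (284,288,292)],c['pixels'][v,288])
```

```text
[0.5884, -0.0653, 0.1619] 288.0522241722033 258.425965389403 1.0041924141804053
[0.5884, -0.0653, 0.137] 288.2656417915094 267.307585549918 1.0184416280912476
[0.589, -0.0661, 0.1574] 288.11528377672334 260.3249574635109 1.00595298383055
[0.589, -0.0661, 0.115] 288.4730548456581 275.23109522535094 1.0302167055100568
238 [(np.float64(0.594), np.float64(-0.086), np.float64(0.231)), (np.float64(0.597), np.float64(-0.076), np.float64(0.226)), (np.float64(0.597), np.float64(-0.062), np.float64(0.218))] [87 84 77]
241 [(np.float64(0.593), np.float64(-0.086), np.float64(0.223)), (np.float64(0.597), np.float64(-0.076), np.float64(0.218)), (np.float64(0.598), np.float64(-0.063), np.float64(0.211))] [88 84 77]
244 [(np.float64(0.592), np.float64(-0.085), np.float64(0.214)), (np.float64(0.598), np.float64(-0.078), np.float64(0.212)), (np.float64(0.597), np.float64(-0.062), np.float64(0.202))] [87 85 78]
247 [(np.float64(0.59), np.float64(-0.082), np.float64(0.204)), (np.float64(0.596), np.float64(-0.076), np.float64(0.203)), (np.float64(0.597), np.float64(-0.062), np.float64(0.194))] [88 86 79]
[... 1065 characters left out ...]
64(-0.019), np.float64(0.099)), (np.float64(0.561), np.float64(-0.009), np.float64(0.095))] [170 166 157]
268 [(np.float64(0.557), np.float64(-0.037), np.float64(0.103)), (np.float64(0.562), np.float64(-0.029), np.float64(0.099)), (np.float64(0.569), np.float64(-0.021), np.float64(0.097))] [171 167 159]
271 [(np.float64(0.569), np.float64(-0.054), np.float64(0.11)), (np.float64(0.574), np.float64(-0.046), np.float64(0.107)), (np.float64(0.58), np.float64(-0.039), np.float64(0.105))] [171 168 160]
274 [(np.float64(0.577), np.float64(-0.067), np.float64(0.114)), (np.float64(0.584), np.float64(-0.061), np.float64(0.113)), (np.float64(0.589), np.float64(-0.051), np.float64(0.108))] [172 168 159]
```

Run:
```python
from look import *
print('nose',r.nose_length,[x for x in dir(r) if x[0]!='_'])
c=np.load('s1.npz');P=pts(c)
m=(P[...,2]<.235)&(P[...,2]>.17)&(abs(P[...,0]-.589)<.03)&(abs(P[...,1]+.065)<.06)
print('s1 tips z',np.percentile(P[m][:,2],[0,2,5,20]),P[m][P[m][:,2].argsort()[:8]].round(3))
for f in('s2','t2'):
    c=np.load(f+'.npz');P=pts(c);px=c['pixels'].astype(int)
    m=(P[...,2]<.24)&(P[...,2]>.165)&(abs(P[...,0]-.589)<.03)&(abs(P[...,1]+.065)<.06)
    if m.any(): Q=P[m];print(f,len(Q),Q[Q[:,2].argsort()[:8]].round(3),'xy range',Q.min(0),Q.max(0))
```

```text
nose 0.025 ['IKError', 'close_job', 'nose_length']Traceback (most recent call last):
  File "<stdin>", line 5, in <module>
    return _quantile_unchecked(
        a, q, axis, out, overwrite_input, method, keepdims, weights)
    return _ureduce(a,
                    func=_quantile_ureduce_func,
    ...<5 lines>...
                    overwrite_input=overwrite_input,
                    method=method)
    r = func(a, **kwargs)
    result = _quantile(arr,
                       quantiles=q,
    ...<2 lines>...
                       out=out,
                       weights=wgt)
    slices_having_nans = np.isnan(arr[-1, ...])
                                  ~~~^^^^^^^^^
IndexError: index -1 is out of bounds for axis 0 with size 0
```

Run:
```python
from look import *
for f,z in(('scene0',.216),('s1',.238),('s2',.162),('t2',.162)):
    c=np.load(f+'.npz');P=pts(c)
    C=[.1497,.658] if f=='scene0' else [.589,-.065]
    m=(P[...,2]<z+.06)&(P[...,2]>z-.03)&(abs(P[...,0]-C[0])<.05)&(abs(P[...,1]-C[1])<.1)&((P[...,2]>.168)|(f=='s0'))
    Q=P[m]; 
    if not len(Q): print(f,'none');continue
    print(f,len(Q),'zmin',np.sort(Q[:,2])[:12].round(3))
    L=Q[Q[:,2]<Q[:,2].min()+.03];print('  low 30mm x',np.percentile(L[:,0],[2,50,98]).round(3),'y',np.percentile(L[:,1],[2,50,98]).round(3),np.histogram(L[:,1],8))
    b=(P[...,2]<.02)&(P[...,2]>-.02)&(abs(P[...,0]-.6)<.3)&(abs(P[...,1])<.3);print('  bench z',np.median(P[b][:,2]))
```

```text
scene0 181 zmin [0.218 0.219 0.22  0.22  0.221 0.221 0.221 0.221 0.222 0.222 0.223 0.224]
  low 30mm x [0.128 0.154 0.172] y [0.591 0.699 0.712] (array([38,  2,  0,  0,  0,  0,  6, 40]), array([0.59027373, 0.60585799, 0.62144225, 0.63702651, 0.65261077,
       0.66819503, 0.68377929, 0.69936355, 0.71494781]))
  bench z 0.0003150401653162537
s1 459 zmin [0.239 0.239 0.24  0.241 0.241 0.241 0.242 0.242 0.242 0.242 0.242 0.242]
  low 30mm x [0.581 0.595 0.6  ] y [-0.103 -0.046 -0.034] (array([79, 23,  0,  0,  0,  0, 95, 26]), array([-0.10421275, -0.09513621, -0.08605967, -0.07698313, -0.06790659,
       -0.05883005, -0.04975351, -0.04067697, -0.03160043]))
  bench z 0.00028140153525667527
s2 282 zmin [0.169 0.169 0.169 0.169 0.17  0.17  0.171 0.172 0.172 0.173 0.173 0.173]
  low 30mm x [0.58  0.597 0.599] y [-0.084 -0.078 -0.055] (array([54, 21, 12, 14,  8, 15, 12, 12]), array([-0.08548304, -0.08146299, -0.07744295, -0.0734229 , -0.06940286,
       -0.06538282, -0.06136277, -0.05734273, -0.05332269]))
  bench z 0.0002821780995617838
t2 none
```

The camera puts the fingertips about 27 mm higher than the stated 25 mm nose implies. Three views agree on this, and the bench reads z = 0. I'll check whether the fingers are short or the whole hand sits high, using the finger and body profile.

Run:
```python
from look import *
for f,C,z in(('scene0',[.1497,.658],.216),('s1',[.589,-.065],.238)):
    c=np.load(f+'.npz');P=pts(c)
    m=(P[...,2]<z+.2)&(P[...,2]>z-.01)&(abs(P[...,0]-C[0])<.14)&(abs(P[...,1]-C[1])<.14)
    Q=P[m]-[*C,z]
    a=.04 if f=='s1' else -.224
    for lo in np.arange(-.01,.2,.01):
        L=Q[(Q[:,2]>=lo)&(Q[:,2]<lo+.01)]
        if len(L): print(f,'%.2f'%lo,len(L),'x',np.percentile(L[:,0],[3,97]).round(3),'y',np.percentile(L[:,1],[3,97]).round(3))
```

```text
scene0 0.00 20 x [-0.016  0.019] y [-0.059  0.053]
scene0 0.01 25 x [-0.019  0.022] y [-0.067  0.053]
scene0 0.02 36 x [-0.022  0.022] y [-0.066  0.053]
scene0 0.03 33 x [-0.019  0.022] y [-0.066  0.054]
scene0 0.04 33 x [-0.019  0.024] y [-0.069  0.053]
scene0 0.05 34 x [-0.018  0.023] y [-0.07   0.053]
scene0 0.06 35 x [-0.023  0.022] y [-0.068  0.051]
scene0 0.07 34 x [-0.022  0.023] y [-0.07   0.053]
scene0 0.08 33 x [-0.044  0.047] y [-0.092  0.067]
scene0 0.09 130 x [-0.048  0.051] y [-0.093  0.068]
scene0 0.10 145 x [-0.043  0.05 ] y [-0.091  0.071]
scene0 0.11 119 x [-0.047  0.052] y [-0.101  0.072]
scene0 0.12 271 x [-0.045  0.05 ] y [-0.1    0.083]
scene0 0.13 71 x [-0.027  0.025] y [-0.055  0.007]
scene0 0.14 57 x [-0.024  0.021] y [-0.049  0.004]
scene0 0.15 56 x [-0.023  0.02 ] y [-0.048  0.006]
scene0 0.16 50 x [-0.034  0.035] y [-0.049 -0.001]
scene0 0.17 85 x [-0.037  0.036] y [-0.048 -0.001]
scene0 0.18 80 x [-0.026  0.037] y [-0.042  0.013]
scene0 0.19 50 x [-0.014  0.03 ] y [-0.038  0.002]
s1 0.00 37 x [-0.005  0.01 ] y [-0.034  0.024]
s1 0.01 86 x [-0.008  0.011] 
[... 168 characters left out ...]
4 x [-0.002  0.011] y [-0.041  0.032]
s1 0.06 60 x [0.003 0.011] y [-0.041  0.035]
s1 0.07 37 x [0.    0.011] y [-0.041  0.035]
s1 0.08 79 x [-0.034  0.035] y [-0.089  0.077]
s1 0.09 334 x [-0.032  0.038] y [-0.089  0.078]
s1 0.10 448 x [-0.025  0.038] y [-0.089  0.078]
s1 0.11 344 x [-0.033  0.038] y [-0.095  0.08 ]
s1 0.12 985 x [-0.032  0.036] y [-0.096  0.086]
s1 0.13 237 x [-0.021  0.027] y [-0.088  0.06 ]
s1 0.14 157 x [-0.02  0.02] y [-0.043  0.012]
s1 0.15 134 x [-0.019  0.02 ] y [-0.043  0.007]
s1 0.16 142 x [-0.029  0.035] y [-0.043  0.002]
s1 0.17 289 x [-0.033  0.036] y [-0.044  0.004]
s1 0.18 278 x [-0.025  0.037] y [-0.039  0.016]
s1 0.19 107 x [-0.013  0.031] y [-0.034  0.   ]
```

The finger length of 84 mm matches the text, so the whole hand really stands about 26 mm higher than its reported z. I'll correct for that by opening, going 25 mm lower, and pinching again.

>>> {"api": "play_rows", "payload": {"series": [[0.45,0,0,-0.015,0,0,0],[0.45,0,0,-0.01,0,0,0],[0.45,0,0,0,0,0,0],[0.45,0,0,0,0,0,0],[0.45,0,0,0.025,0,0,0],[0.45,0,0,0.025,0,0,0],[0,0,0,0,0,0,0],[0,0,0,0,0,0,0],[0,0,0,0,0,0,0],[0,0,0,0,0,0,0]], "squeeze": 20}}

```text
t: 4.62
tcp_pos: [0.5887, -0.0646, 0.1372]
ee_rot: [0.0, 0.02, 1.0, 0.001]
force: [1.5, 3.8, -1.0]
gripper_width: 0.0091
gripper_force: 20.0
```

>>> {"api": "play_rows", "payload": {"series": [[0,0,0.0087,-0.0085,0,0,0],[0,0,0.0095,-0.0076,0,0,0],[0,0,0.0103,-0.0065,0,0,0],[0,0,0.0109,-0.0054,0,0,0],[0,0,0.0114,-0.0042,0,0,0],[0,0,0.0118,-0.003,0,0,0],[0,0,0.012,-0.0017,0,0,0]], "squeeze": 25}}

```text
t: 5.5
tcp_pos: [0.5922, 0.0086, 0.1758]
ee_rot: [0.002, 0.02, 1.0, -0.001]
force: [3.9, -8.2, 8.1]
gripper_width: 0.0093
gripper_force: 25.0
```

>>> {"api": "play_rows", "payload": {"series": [[0,0,0.0121,-0.0004,0,0,0],[0,0,0.0121,0.0009,0,0,0],[0,0,0.012,0.0021,0,0,0],[0,0,0.0117,0.0034,0,0,0],[0,0,0.0082,0.0032,0,0,0],[0,0,0,0,0,0,0]]}}

```text
t: 6.25
tcp_pos: [0.5944, 0.066, 0.1656]
ee_rot: [0.001, 0.02, 1.0, 0.0]
force: [5.9, 3.7, 1.7]
gripper_width: 0.0092
gripper_force: 25.0
```

```bash
cat > cover.py <<'E'
from look import *
def cover(c):
    P=pts(c);px=c['pixels'].astype(int)
    L=P-[.5897,-.0475,0]; a=-.04; x=L[...,0]*np.cos(a)+L[...,1]*np.sin(a);y=-L[...,0]*np.sin(a)+L[...,1]*np.cos(a)
    B=np.stack([x,y,P[...,2]],-1)
    m=(px.min(-1)>100)&(np.ptp(px,axis=-1)<40)&(abs(x)<.08)&(y>.02)&(y<.1)&(B[...,2]>.1)&(B[...,2]<.205)
    Q=B[m]; 
    for _ in range(4):
        k=np.polyfit(Q[:,2],Q[:,1],1);e=Q[:,1]-np.polyval(k,Q[:,2]);Q=Q[abs(e)<max(.002,e.std()*1.5)]
    return len(Q),np.pi/2+np.arctan(k[0]),np.polyval(k,[.08,.2]),B
E
python3 - <<'E'
from cover import *
s=readout.read_state();print(s['tcp_pos'],s['force'])
c=snap('scene','s3');print(cover(c)[:3])
E
```

```text
[0.59442698 0.06599197 0.16555792] [5.94182798 3.69863569 1.68874204]
(3, np.float64(0.6163377715694086), array([0.25425281, 0.08485571]))
```

>>> {"api": "play_rows", "payload": {"series": [[0.35,0,0,0,0,0,0],[0.35,0,0,0,0,0,0],[0.35,0,0,0,0,0,0],[0.35,0,0,-0.03,0,0,0],[0.35,0,0,-0.05,0,0,0],[0.35,0,0,-0.05,0,0,0],[0.35,0,0,0,0,0,0]]}}

```text
t: 7.18
tcp_pos: [0.5944, 0.0653, 0.2989]
ee_rot: [0.003, 0.02, 1.0, 0.0]
force: [0.7, -0.5, -1.1]
gripper_width: 0.0326
gripper_force: 0.0
```

Run:
```python
from cover import *
s=readout.read_state();print(s['tcp_pos'],s['force'],s['joint_pos'])
c=snap('scene','s4');t=snap('top','t4')
print(cover(c)[:3])
a=cv2.imread('pics/s4.png')[210:340,220:370];b=cv2.imread('pics/t4.png')[150:280,340:490]
cv2.imwrite('pics/crop4.png',np.hstack([cv2.resize(q,(400,347),interpolation=cv2.INTER_CUBIC) for q in (a,b)]))
```

```text
[0.59443191 0.06532936 0.29887797] [ 0.71603119 -0.51178    -1.08207251] [ 6.68477306e-02 -6.52010096e-02  1.49463671e+00 -7.75730451e-05
  1.70611370e+00 -1.46405834e+00]Traceback (most recent call last):
  File "<stdin>", line 4, in <module>
  File "cover.py", line 9, in cover
    k=np.polyfit(Q[:,2],Q[:,1],1);e=Q[:,1]-np.polyval(k,Q[:,2]);Q=Q[abs(e)<max(.002,e.std()*1.5)]
    raise TypeError("expected non-empty vector for x")
TypeError: expected non-empty vector for x
```

```bash
sed -i 's/(px.min(-1)>100)&(np.ptp(px,axis=-1)<40)&//' cover.py
python3 - <<'E'
from cover import *
for f in('s4','t4'):
    c=dict(np.load(f+'.npz')); n,ang,yy,B=cover(c); print(f,'cover',n,ang,yy)
    px=c['pixels'].astype(int)
    m=(abs(B[...,0])<.06)&(abs(B[...,1])<.05)&(B[...,2]>.062)&(B[...,2]<.082); Q=B[m]
    if len(Q)>5: print(' rib n',len(Q),'z',np.percentile(Q[:,2],[5,50,95]).round(4),'x',np.percentile(Q[:,0],[2,50,98]).round(4),'y',np.percentile(Q[:,1],[2,50,98]).round(4))
    m=(abs(B[...,0])<.06)&(abs(B[...,1])<.04)&(B[...,2]>.037)&(B[...,2]<.047)&(px.min(-1)>90); Q=B[m]
    if len(Q)>5: print(' body top n',len(Q),'z',np.median(Q[:,2]),Q.min(0),Q.max(0))
a=cv2.imread('pics/s4.png')[210:340,220:370];b=cv2.imread('pics/t4.png')[150:280,340:490]
cv2.imwrite('pics/crop4.png',np.hstack([cv2.resize(q,(400,347),interpolation=cv2.INTER_CUBIC) for q in (a,b)]))
E
```

```text
s4 cover 1810 1.566319924659524 [0.06628861 0.06575144]
 rib n 175 z [0.0638 0.0729 0.0759] x [-0.0104  0.0024  0.0122] y [-0.0213 -0.0048  0.018 ]
 body top n 225 z 0.04130323408965333 [-0.04562915 -0.02811432  0.03702769] [0.04621272 0.02873599 0.04562272]
t4 cover 147 1.5686281627929042 [0.07030679 0.07004661]
 rib n 164 z [0.0682 0.0738 0.078 ] x [-0.0121 -0.0007  0.0113] y [-0.01    0.0049  0.0203]
 body top n 293 z 0.041808503731979196 [-0.04532785 -0.01763068  0.03700538] [0.02855281 0.03022799 0.04676239]
```

View pics/crop4.png

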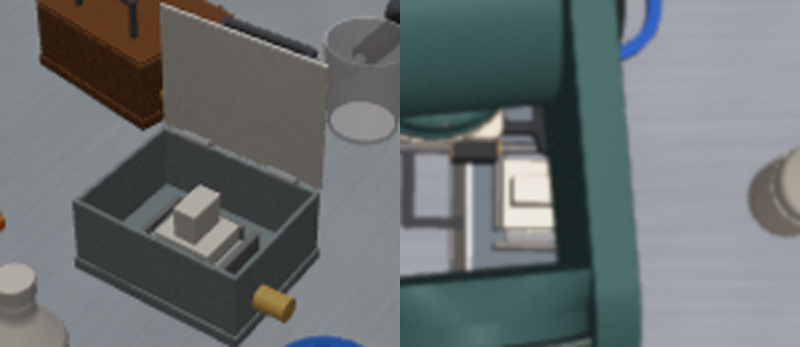

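The cover stands at 1.567 rad (hinge side at about (245,160) in the left crop) and has been let go. The rib, at (197,213) in the crop, is at box (0, 0) with its top at z 74 mm, as it should be. Next I move over it, turn the jaws to box x, and go partway down.

>>> {"api": "play_rows", "payload": {"series": [[0.65,0.001,-0.0555,0,0,0,0],[0.65,0.001,-0.0555,0,0,0,0],[0.65,0,0,0,0,0,0.1745],[0.65,0,0,0,0,0,0.1745],[0.65,0,0,0,0,0,0.1745],[0.65,0,0,0,0,0,0.1745],[0.65,0,0,0,0,0,0.1745],[0.65,0,0,0,0,0,0.1745],[0.65,0,0,0,0,0,0.1745],[0.65,0,0,0,0,0,0.1745],[0.65,0,0,0,0,0,0.1745],[0.65,0,0,0.06,0,0,0]]}}

```text
t: 8.78
tcp_pos: [0.5882, -0.0456, 0.236]
ee_rot: [0.002, 0.722, 0.692, 0.001]
force: [1.0, -0.2, -1.6]
gripper_width: 0.0603
gripper_force: 0.0
```

>>> {"api": "play_rows", "payload": {"series": [[0.65,0,0,0.06,0,0,0],[0.65,0,0,0.06,0,0,0],[0.65,0,0,0,0,0,0]]}}

```text
t: 9.15
tcp_pos: [0.5842, -0.0452, 0.1089]
ee_rot: [-0.004, 0.721, 0.693, -0.003]
force: [-0.9, 0.5, 1.3]
gripper_width: 0.0605
gripper_force: 0.0
```

Run:
```python
from cover import *
s=readout.read_state();print(s['tcp_pos'],s['ee_rot'],s['force'],s['joint_pos'])
L=s['tcp_pos']-[.5897,-.0475,0];print('box',L[0]-.04*L[1],L[1]+.04*L[0])
c=snap('scene','s5');n,ang,_,B=cover(c);print('cover',n,ang)
m=(abs(B[...,0])<.06)&(abs(B[...,1])<.03)&(B[...,2]>.112)&(B[...,2]<.19);Q=B[m]
print('zmin',np.sort(Q[:,2])[:8].round(4))
for s_ in(-1,1):
    L=Q[Q[:,0]*s_>.015]
    if len(L): print(s_,len(L),'x',np.percentile(L[:,0],[2,98]).round(4),'y',np.percentile(L[:,1],[2,98]).round(4))
```

```text
[ 0.58420481 -0.04516403  0.108927  ] [-0.00362575  0.72095059  0.69297062 -0.00296928] [-0.91271787  0.52460839  1.34532516] [-1.20679884e-01 -2.10915335e-02  1.75997525e+00 -1.59480639e-05
  1.41208184e+00 -8.11046266e-02]
box -0.005588630569405176 0.0021161573922999673
cover 507 1.565533286330516
zmin [0.1127 0.1128 0.1131 0.1132 0.1136 0.1137 0.1141 0.1145]
-1 247 x [-0.051 -0.034] y [-0.0104  0.0075]
1 204 x [0.0269 0.0436] y [-0.0108  0.0078]
```

>>> {"api": "play_rows", "payload": {"series": [[0.65,0.001,0,0.03,0,0,0],[0.65,0,0,0.025,0,0,0],[0.65,0,0,0.017,0,0,0],[0.65,0,0,0,0,0,0],[0.65,0,0,0,0,0,0]]}}

```text
t: 9.82
tcp_pos: [0.588, -0.0446, 0.0441]
ee_rot: [0.001, 0.721, 0.693, 0.001]
force: [-0.2, -0.5, 0.6]
gripper_width: 0.0606
gripper_force: 0.0
```

>>> {"api": "play_rows", "payload": {"series": [[0.65,0,0,-0.002,0,0,0],[0,0,0,0,0,0,0],[0,0,0,0,0,0,0],[0,0,0,0,0,0,0],[0,0,0,0,0,0,0]], "squeeze": 50}}

```text
t: 10.45
tcp_pos: [0.5876, -0.0445, 0.0447]
ee_rot: [0.0, 0.721, 0.693, 0.0]
force: [12.9, -0.7, 9.7]
gripper_width: 0.0252
gripper_force: 6.5
```

Run:
```python
from cover import *
s=readout.read_state();print(s['tcp_pos'],s['ee_rot'],s['force'],s['moment'],s['gripper_width'],s['gripper_force'])
L=s['tcp_pos']-[.5897,-.0475,0];print('box',L[0]-.04*L[1],L[1]+.04*L[0])
c=snap('scene','s6');n,ang,_,B=cover(c);print('cover',n,ang)
```

```text
[ 0.58756545 -0.04450055  0.0446664 ] [3.70365996e-04 7.20922783e-01 6.93015218e-01 3.34061028e-04] [12.94648328 -0.65271078  9.66127451] [-0.08084967 -2.38112887 -0.00966676] 0.025185096596463355 6.5397705137729645
box -0.0022545275287492437 0.0029140715975001317
cover 692 1.565458533279162
```

```bash
cat > rock.py <<'E'
import numpy as np
# filter pose: (x,z of underside centre [mm], tilt b: + = top to +x). hand point in filter frame (hx,hz)
def pt(x,z,b,p): return np.array([x+p[0]*np.cos(b)+p[1]*np.sin(b), z-p[0]*np.sin(b)+p[1]*np.cos(b)])
def about(world,local,b):   # origin pose with local point at world
    o=np.array(world)-pt(0,0,b,local); return (*o,b)
def rows(poses,h):
    for p,q in zip(poses,poses[1:]):
        d=pt(*q,h)-pt(*p,h); b=p[2]
        sy=d[0]*np.cos(b)-d[1]*np.sin(b); sz=-d[0]*np.sin(b)-d[1]*np.cos(b)
        print('[0, 0, %.4f, %.4f, %.3f, 0, 0]'%(sy/1e3,sz/1e3,q[2]-p[2]),' pose',np.round(q,2))
E
python3 - <<'E'
from rock import *
rows([about((-29,12),(-29,0),b) for b in (0,-.025,-.05,-.075,-.1)],(0,46))
print('top',pt(*about((-29,12),(-29,0),-.1),(0,62)))
E
```

```text
[0, 0, -0.0012, -0.0007, -0.025, 0, 0]  pose [-1.000e-02  1.272e+01 -2.000e-02]
[0, 0, -0.0012, -0.0007, -0.025, 0, 0]  pose [-0.04 13.45 -0.05]
[0, 0, -0.0012, -0.0007, -0.025, 0, 0]  pose [-0.08 14.17 -0.08]
[0, 0, -0.0012, -0.0007, -0.025, 0, 0]  pose [-0.14 14.9  -0.1 ]
top [-6.33455104 76.58542733]
```

>>> {"api": "play_rows", "payload": {"series": [[0,0,0,0,0,0,0],[0,0,0,0,0,0,0]]}}

```text
t: 10.75
tcp_pos: [0.5881, -0.0445, 0.0447]
ee_rot: [0.001, 0.721, 0.693, 0.001]
force: [7.0, -0.1, -2.3]
gripper_width: 0.0237
gripper_force: 49.9
```

Gripped at 24 mm with 50 N. Now the first, gentle part of the tip towards the robot.

>>> {"api": "play_rows", "payload": {"series": [[0,0,-0.0012,-0.0007,-0.025,0,0],[0,0,-0.0012,-0.0007,-0.025,0,0],[0,0,-0.0012,-0.0007,-0.025,0,0],[0,0,-0.0012,-0.0007,-0.025,0,0],[0,0,0,0,0,0,0]]}}

```text
t: 11.38
tcp_pos: [0.5837, -0.0443, 0.0475]
ee_rot: [0.038, 0.72, 0.692, 0.036]
force: [14.3, -0.6, -9.6]
gripper_width: 0.0239
gripper_force: 50.0
```

```bash
cat > meas.py <<'E'
from cover import *
import sys
s=readout.read_state()
L=s['tcp_pos']-[.5897,-.0475,0];bx=np.array([L[0]-.04*L[1],L[1]+.04*L[0],L[2]])
from scipy.spatial.transform import Rotation as Ro
w=s['ee_rot'];T=Ro.from_quat([w[1],w[2],w[3],w[0]]).as_matrix();up=-T[:,2]
print('tcp box',bx.round(4),'up x',(up[0]-.04*up[1]).round(4),'up y',(up[1]+.04*up[0]).round(4),'F',s['force'].round(1),'M',s['moment'].round(2),'w',s['gripper_width'])
c=snap('scene',sys.argv[1]);n,ang,_,B=cover(c);print('cover',n,ang)
# outer (+x) face of far finger, y near 0 : line x(z)
m=(B[...,0]>bx[0]+.005)&(B[...,0]<bx[0]+.05)&(abs(B[...,1])<.02)&(B[...,2]>bx[2]+.02)&(B[...,2]<bx[2]+.075);Q=B[m]
xs=[];zs=[]
for z in np.arange(bx[2]+.02,bx[2]+.075,.004):
    q=Q[(Q[:,2]>=z)&(Q[:,2]<z+.004)]
    if len(q)>4: xs.append(np.percentile(q[:,0],90));zs.append(z+.002)
k=np.polyfit(zs,xs,1);print('far finger back: slope',k[0].round(4),'x at rep z',np.polyval(k,bx[2]).round(4),'minus rep x',(np.polyval(k,bx[2])-bx[0]).round(4),len(xs))
E
python3 meas.py s7
```

```text
tcp box [-0.0061  0.0029  0.0475] up x -0.1047 up y -0.0 F [14.3 -0.6 -9.6] M [-0.14 -3.1  -0.01] w 0.02385061622901928
cover 858 1.566345458899243
far finger back: slope -0.0333 x at rep z 0.0197 minus rep x 0.0258 13
```

Run:
```python
from cover import *
for f,bx in(('s6',[-.00225,.0029,.0447]),('s7',[-.0061,.0029,.0475])):
    B=cover(dict(np.load(f+'.npz')))[3]
    out=[]
    for z in np.arange(.065,.125,.006):
        q=B[(abs(B[...,0]-bx[0])<.06)&(abs(B[...,1])<.03)&(B[...,2]>=z)&(B[...,2]<z+.006)]
        out.append((round(z+.003,3),len(q),*np.percentile(q[:,0],[3,97]).round(4),*np.percentile(q[:,1],[3,97]).round(4)))
    print(f);print(*out,sep='\n')
```

```text
s6
(np.float64(0.068), 45, np.float64(-0.0251), np.float64(0.0262), np.float64(-0.0213), np.float64(0.0046))
(np.float64(0.074), 121, np.float64(-0.0215), np.float64(0.0262), np.float64(-0.0199), np.float64(0.0144))
(np.float64(0.08), 39, np.float64(-0.026), np.float64(0.0266), np.float64(-0.0172), np.float64(0.0062))
(np.float64(0.086), 44, np.float64(-0.029), np.float64(0.0274), np.float64(-0.0101), np.float64(0.008))
(np.float64(0.092), 30, np.float64(-0.0277), np.float64(0.0274), np.float64(-0.0092), np.float64(0.0096))
(np.float64(0.098), 40, np.float64(-0.03), np.float64(0.028), np.float64(-0.01), np.float64(0.0058))
(np.float64(0.104), 39, np.float64(-0.0269), np.float64(0.0287), np.float64(-0.0099), np.float64(0.004))
(np.float64(0.11), 27, np.float64(-0.0289), np.float64(0.028), np.float64(-0.0105), np.float64(-0.0002))
(np.float64(0.116), 19, np.float64(-0.0307), np.float64(0.0289), np.float64(-0.0102), np.float64(-0.0019))
(np.float64(0.122), 9, np.float64(-0.0244), np.float64(-0.0158), np.float64(-0.0082), np.float64(0.0104))
s7
(np.float64(0.068), 51, np.float64(-0.0337)
[... 311 characters left out ...]
.0329), np.float64(0.0192), np.float64(-0.0098), np.float64(0.0084))
(np.float64(0.092), 37, np.float64(-0.034), np.float64(0.0182), np.float64(-0.01), np.float64(0.0064))
(np.float64(0.098), 44, np.float64(-0.0367), np.float64(0.0184), np.float64(-0.0104), np.float64(0.0042))
(np.float64(0.104), 38, np.float64(-0.0368), np.float64(0.0184), np.float64(-0.0095), np.float64(0.0061))
(np.float64(0.11), 35, np.float64(-0.0391), np.float64(0.0178), np.float64(-0.0099), np.float64(0.002))
(np.float64(0.116), 31, np.float64(-0.0412), np.float64(0.0177), np.float64(-0.0097), np.float64(0.0057))
(np.float64(0.122), 11, np.float64(-0.0364), np.float64(0.0164), np.float64(-0.0097), np.float64(-0.0041))
```

The slices fit a reported TCP that really sits at the fingertips, so the hand pivot is about 33 mm above the cartridge's underside. I'll use that for the rest of the tipping.

Run:
```python
from rock import *
h=(-2,33)
rows([about((-29,12),(-29,0),b) for b in (-.1,-.13,-.16,-.19,-.22)],h)
e=about((-29,12),(-29,0),-.22);print('far ridge',pt(*e,(29,9)))
```

```text
[0, 0, -0.0010, -0.0008, -0.030, 0, 0]  pose [-0.24 15.76 -0.13]
[0, 0, -0.0010, -0.0008, -0.030, 0, 0]  pose [-0.37 16.62 -0.16]
[0, 0, -0.0010, -0.0008, -0.030, 0, 0]  pose [-0.52 17.48 -0.19]
[0, 0, -0.0010, -0.0008, -0.030, 0, 0]  pose [-0.7  18.33 -0.22]
far ridge [25.63798545 33.44039518]
```

>>> {"api": "play_rows", "payload": {"series": [[0,0,-0.001,-0.0008,-0.03,0,0],[0,0,-0.001,-0.0008,-0.03,0,0],[0,0,-0.001,-0.0008,-0.03,0,0],[0,0,-0.001,-0.0008,-0.03,0,0],[0,0,0,0,0,0,0],[0,0,0,0,0,0,0]]}}

```text
t: 12.18
tcp_pos: [0.5795, -0.0442, 0.0504]
ee_rot: [0.081, 0.716, 0.689, 0.078]
force: [15.9, -0.5, -6.5]
gripper_width: 0.0237
gripper_force: 50.0
```

```bash
python3 meas.py s8
python3 - <<'E'
from cover import *
B=cover(dict(np.load('s8.npz')))[3];px=np.load('s8.npz')['pixels'].astype(int)
m=(abs(B[...,0])<.05)&(abs(B[...,1])<.03)&(B[...,2]>.03)&(B[...,2]<.065)&(px.min(-1)>90);Q=B[m]
for x in np.arange(-.04,.045,.008):
    q=Q[(Q[:,0]>=x)&(Q[:,0]<x+.008)]
    if len(q)>3: print(round(x+.004,3),len(q),np.percentile(q[:,2],[10,50,90]).round(4))
a=cv2.imread('pics/s8.png')[230:340,230:360];cv2.imwrite('pics/crop8.png',cv2.resize(a,None,fx=5,fy=5,interpolation=cv2.INTER_CUBIC))
E
```

```text
tcp box [-0.0104  0.0029  0.0504] up x -0.2229 up y 0.0 F [15.9 -0.5 -6.5] M [-0.14 -2.85 -0.  ] w 0.023679700828331908
cover 1027 1.5673734262566474
far finger back: slope -0.1497 x at rep z 0.0156 minus rep x 0.0259 14
-0.036 9 [0.0396 0.0416 0.0462]
-0.028 18 [0.0406 0.0433 0.045 ]
-0.02 26 [0.0426 0.0488 0.062 ]
-0.012 22 [0.0446 0.0502 0.0609]
-0.004 30 [0.0468 0.0528 0.0636]
0.004 48 [0.0482 0.0518 0.0561]
0.012 50 [0.0498 0.0531 0.0549]
0.02 118 [0.0376 0.0465 0.0549]
0.028 39 [0.0341 0.0374 0.0396]
0.036 13 [0.0301 0.031  0.0343]
0.044 38 [0.0346 0.036  0.0378]
```

View pics/crop8.png

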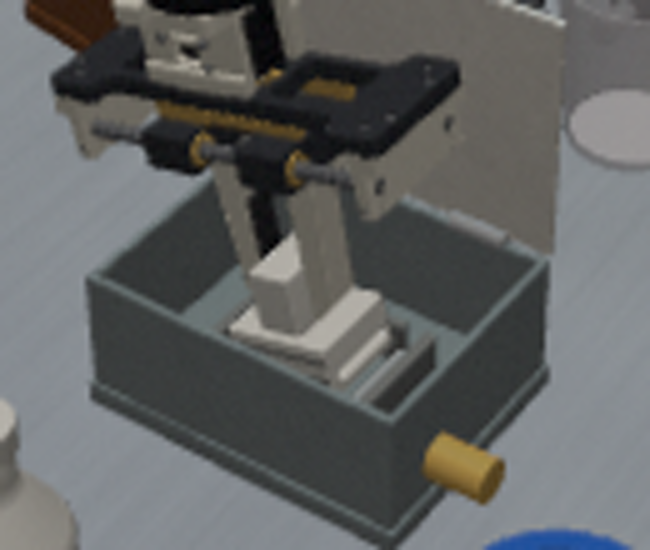

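The crop shows the cartridge tipped towards the robot, with the far end raised and its ridge at about (360,365), above the far clip. Next is the tip to the far side about the far ridge.

Run:
```python
from rock import *
h=(-2,33)
P=[(-.7,18.33,-.22)]
for i,b in enumerate(np.linspace(-.18,.18,10)): P.append(about((min(25.64+.8*(i+1),28),33),(29,9),b))
rows(P,h); e=P[-1]; print('top',pt(*e,(0,62)),'near ridge',pt(*e,(-29,9)))
```

```text
[0, 0, 0.0017, -0.0006, 0.040, 0, 0]  pose [-0.48 18.95 -0.18]
[0, 0, 0.0018, -0.0011, 0.040, 0, 0]  pose [-0.22 20.04 -0.14]
[0, 0, 0.0017, -0.0011, 0.040, 0, 0]  pose [ 0.04 21.15 -0.1 ]
[0, 0, 0.0010, -0.0012, 0.040, 0, 0]  pose [-0.41 22.28 -0.06]
[0, 0, 0.0010, -0.0012, 0.040, 0, 0]  pose [-8.100e-01  2.342e+01 -2.000e-02]
[0, 0, 0.0010, -0.0012, 0.040, 0, 0]  pose [-1.170e+00  2.458e+01  2.000e-02]
[0, 0, 0.0010, -0.0012, 0.040, 0, 0]  pose [-1.49 25.76  0.06]
[0, 0, 0.0010, -0.0012, 0.040, 0, 0]  pose [-1.75 26.94  0.1 ]
[0, 0, 0.0010, -0.0012, 0.040, 0, 0]  pose [-1.97 28.13  0.14]
[0, 0, 0.0010, -0.0012, 0.040, 0, 0]  pose [-2.14 29.34  0.18]
top [ 8.9571003  90.33557335] near ridge [-29.06293418  43.38371526]
```

>>> {"api": "play_rows", "payload": {"series": [[0,0,0.0017,-0.0006,0.04,0,0],[0,0,0.0018,-0.0011,0.04,0,0],[0,0,0.0017,-0.0011,0.04,0,0],[0,0,0.001,-0.0012,0.04,0,0],[0,0,0.001,-0.0012,0.04,0,0],[0,0,0.001,-0.0012,0.04,0,0],[0,0,0.001,-0.0012,0.04,0,0],[0,0,0.001,-0.0012,0.04,0,0],[0,0,0.001,-0.0012,0.04,0,0],[0,0,0.001,-0.0012,0.04,0,0],[0,0,0,0,0,0,0]]}}

```text
t: 13.6
tcp_pos: [0.5898, -0.0445, 0.061]
ee_rot: [-0.065, 0.718, 0.69, -0.062]
force: [0.0, 0.4, -1.9]
gripper_width: 0.0239
gripper_force: 49.5
```

```bash
python3 meas.py s9
python3 - <<'E'
from cover import *
a=cv2.imread('pics/s9.png')[230:340,230:360];cv2.imwrite('pics/crop9.png',cv2.resize(a,None,fx=5,fy=5,interpolation=cv2.INTER_CUBIC))
E
```

```text
tcp box [0.    0.003 0.061] up x 0.1798 up y 0.0 F [ 0.   0.4 -1.9] M [-0.09 -0.11  0.  ] w 0.02387225765319594
cover 422 1.5663278355767498
far finger back: slope 0.2842 x at rep z 0.0248 minus rep x 0.0248 10
```

View pics/crop9.png

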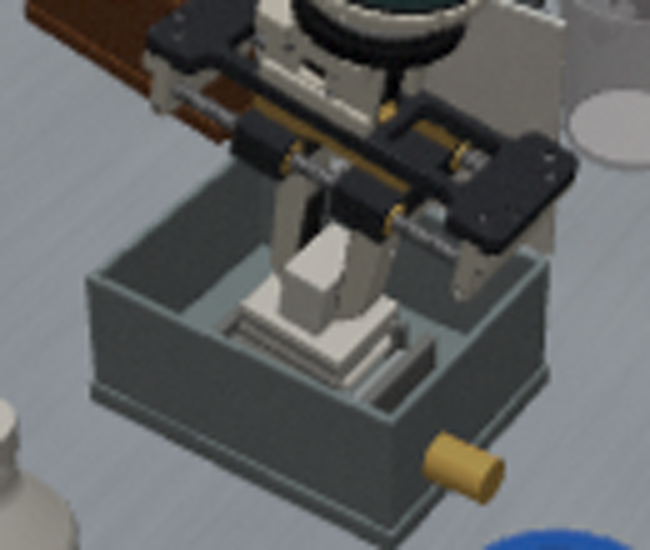

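The cartridge is raised off its clips, with its near ridge clear at about (255,335), and the wrist feels only its weight of about 1.9 N. I'll measure its own tilt before lifting.

Run:
```python
from cover import *
for f,zr in(('s6',(.036,.048)),('s8',(.036,.06)),('s9',(.045,.07))):
    B=cover(dict(np.load(f+'.npz')))[3];px=np.load(f+'.npz')['pixels'].astype(int)
    # body-top strip on the -y side of the rib (rib spans |y|<20): y -25..-21 plus far/near shoulders
    m=(abs(B[...,0])<.034)&(abs(B[...,1])<.026)&(B[...,2]>zr[0])&(B[...,2]<zr[1])&(px.min(-1)>110);Q=B[m]
    best=0;rng=np.random.default_rng(1)
    for _ in range(800):   # plane with no y slope: z=k x+c
        i,j=rng.choice(len(Q),2);dx=Q[i,0]-Q[j,0]
        if abs(dx)<.015: continue
        k=(Q[i,2]-Q[j,2])/dx
        if abs(k)>.4: continue
        g=abs(Q[:,2]-Q[i,2]-k*(Q[:,0]-Q[i,0]))<.0012
        if g.sum()>best: best=g.sum();G=g
    k=np.polyfit(Q[G][:,0],Q[G][:,2],1);print(f,len(Q),best,'slope',k.round(4))
```

```text
s6 158 110 slope [0.0212 0.0425]
s8 173 93 slope [0.242  0.0507]
s9 160 98 slope [-0.1403  0.0575]
```

Run:
```python
from rock import *
rows([(-2.14,29.34,.18),(-2,38,.18),(-1.5,48,.18),(-1,58,.14),(-.5,68,.1),(0,78,.06),(0,88,.02),(0,97,0),(0,103,0)],(-2,33))
```

```text
[0, 0, -0.0014, -0.0085, 0.000, 0, 0]  pose [-2.   38.    0.18]
[0, 0, -0.0013, -0.0099, 0.000, 0, 0]  pose [-1.5  48.    0.18]
[0, 0, -0.0026, -0.0098, -0.040, 0, 0]  pose [-1.   58.    0.14]
[0, 0, -0.0022, -0.0099, -0.040, 0, 0]  pose [-0.5 68.   0.1]
[0, 0, -0.0018, -0.0099, -0.040, 0, 0]  pose [0.0e+00 7.8e+01 6.0e-02]
[0, 0, -0.0019, -0.0099, -0.040, 0, 0]  pose [0.0e+00 8.8e+01 2.0e-02]
[0, 0, -0.0008, -0.0090, -0.020, 0, 0]  pose [ 0 97  0]
[0, 0, 0.0000, -0.0060, 0.000, 0, 0]  pose [  0 103   0]
```

>>> {"api": "play_rows", "payload": {"series": [[0,0,-0.0014,-0.0085,0,0,0],[0,0,-0.0013,-0.0099,0,0,0],[0,0,-0.0026,-0.0098,-0.04,0,0],[0,0,-0.0022,-0.0099,-0.04,0,0],[0,0,-0.0018,-0.0099,-0.04,0,0],[0,0,-0.0019,-0.0099,-0.04,0,0],[0,0,-0.0008,-0.009,-0.02,0,0],[0,0,0,-0.006,0,0,0],[0,0,0,0,0,0,0],[0,0,0,0,0,0,0],[0,0,0,0,0,0,0],[0,0,0,0,0,0,0]]}}

```text
t: 15.15
tcp_pos: [0.586, -0.0444, 0.1351]
ee_rot: [-0.0, 0.721, 0.693, -0.0]
force: [0.6, 0.3, -1.5]
gripper_width: 0.0238
gripper_force: 49.5
```

```bash
python3 meas.py s10
python3 - <<'E'
from cover import *
d=dict(np.load('s10.npz'));B=cover(d)[3];px=d['pixels'].astype(int)
# -y face of body: y about -25, z from underside to +30
m=(abs(B[...,0])<.035)&(B[...,1]<-.015)&(B[...,1]>-.04)&(B[...,2]>.08)&(B[...,2]<.15)&(px.min(-1)>60)
Q=B[m];print(len(Q))
for x in(-.02,-.01,0,.01,.02):
    q=Q[(abs(Q[:,0]-x)<.005)]; print(x,'z',np.percentile(q[:,2],[0,3,50,97]).round(4),'y',np.median(q[:,1]).round(4))
a=cv2.imread('pics/s10.png')[190:340,230:400];cv2.imwrite('pics/crop10.png',cv2.resize(a,None,fx=4,fy=4,interpolation=cv2.INTER_CUBIC))
# bystanders: image change away from the arm
o=cv2.imread('pics/scene0.png').astype(int);n=cv2.imread('pics/s10.png').astype(int);D=abs(o-n).max(-1)
for k,(u0,u1,v0,v1) in dict(bottle=(210,250,308,385),ring=(315,370,332,380),cup=(340,376,215,265),gun=(362,415,205,235)).items(): print(k,(D[v0:v1,u0:u1]>40).mean().round(3))
E
```

```text
tcp box [-0.0039  0.0029  0.1351] up x 0.0006 up y -0.0 F [ 0.6  0.3 -1.5] M [-0.11  0.1  -0.01] w 0.023771866232797038
cover 714 1.5648352728838064
far finger back: slope 0.0587 x at rep z 0.0223 minus rep x 0.0262 13
345
-0.02 z [0.1009 0.1045 0.121  0.1329] y -0.0243
-0.01 z [0.1035 0.1043 0.1292 0.148 ] y -0.0234
0 z [0.104  0.1047 0.1297 0.1491] y -0.0233
0.01 z [0.1028 0.1038 0.1284 0.147 ] y -0.0231
0.02 z [0.1017 0.1023 0.1223 0.1326] y -0.0237
bottle 0.0
ring 0.0
cup 0.013
gun 0.0
```

View pics/crop10.png

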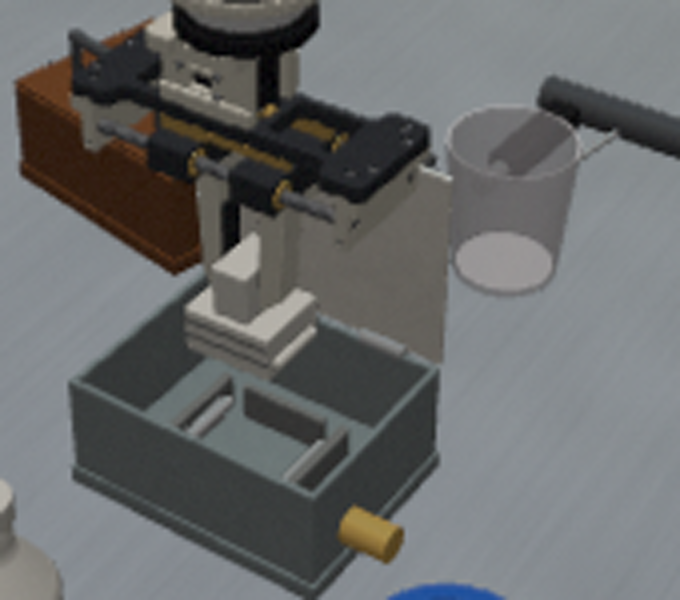

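The picture shows the cartridge held upright at about (250,320), clear of the box. Its underside is at z of about 102 to 104 mm (about 25 mm over the rim), the cover is at 1.565 rad, the empty bay is below, and the bystanders are where they were. I'm handing in the job.

```bash
python3 -c "
from station import r
print(r.close_job())"
```

```text
the job is handed in; nothing more can be done
None
```

I handed the job in with the cover let go and standing at 1.565 rad, and the cartridge rocked free (robot's side, then far side) and held level about 25 mm above the rim; the bystanders had not moved. The hand-in returned no verdict. The reported TCP proved to sit at the fingertips, about 26 mm from where the text puts it, so my first pinch at the bar closed on air, and I corrected for that afterwards.

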